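# Clear the lab bench: dishes into the waste tub, cases onto the column

### The job

Clear up the lab bench. First slide every used red dish along the table, without lifting it, off the far edge so that it drops into the yellow waste tub below; only when all the dishes are gone, stack all the blue cases one on another squarely on the grey pallet in the black tray, their long sides along the pallet's long side, and last of all set the small green case centred on top of the column, lined up the same way. Leave the scale, beaker, bottles and screw caps where they are.

Things in the scene. Friction and masses are not known exactly. Their poses are not given: they have to be found in the camera images.
- tub_edge (a point): the point of the table's straight far edge (edge at x = 0.62, parallel to y) that lies in front of the middle of the tub's mouth, at table-top height. The table is a plain slab, 35 mm thick, with no lip
- tub: yellow open waste tub on a trolley below the far table edge: 240 mm in x, 320 mm in y, 120 mm high, walls 5 mm, fixed for the episode but at a different y each time. Origin: centre of its underside, 175 mm below the table top; its axes are parallel to the world's. Its rim is 55 mm below the table top, and its near wall is tucked 30 mm under the table edge, so what goes over the edge in front of the tub drops into it
- tray: fixed black tray on the table, 160 x 180 mm with a 12 mm high rim, 4 mm thick, carrying in its middle a fixed grey pallet block 94 x 60 x 25 mm (long side along the tray's x). Origin: centre of the underside, on the table
- pallet_top (a point): centre of the grey pallet's top face, 25 mm above the table, where the column starts; x along the pallet's long side, y along its short side, z up
- dish0: used, sealed culture dish, a red and orange flat disc 55 mm across, 15 mm high, about 30 g, lying flat on the table. Origin: centre of its underside. There are three or four dishes; absent ones read None
- dish1: used, sealed culture dish, a red and orange flat disc 55 mm across, 15 mm high, about 30 g, lying flat on the table. Origin: centre of its underside. There are three or four dishes; absent ones read None
- dish2: used, sealed culture dish, a red and orange flat disc 55 mm across, 15 mm high, about 30 g, lying flat on the table. Origin: centre of its underside. There are three or four dishes; absent ones read None
- dish3: used, sealed culture dish, a red and orange flat disc 55 mm across, 15 mm high, about 30 g, lying flat on the table. Origin: centre of its underside. There are three or four dishes; absent ones read None
- case0: closed blue sample case, 90 (x) x 56 (y) x 40 (z) mm, about 150 g, standing upright on the table, paper patch on top. Origin: centre of its underside; z up. There are two or three blue cases; absent ones read None
- case1: closed blue sample case, 90 (x) x 56 (y) x 40 (z) mm, about 150 g, standing upright on the table, paper patch on top. Origin: centre of its underside; z up. There are two or three blue cases; absent ones read None
- case2: closed blue sample case, 90 (x) x 56 (y) x 40 (z) mm, about 150 g, standing upright on the table, paper patch on top. Origin: centre of its underside; z up. There are two or three blue cases; absent ones read None
- topcase: closed green case, smaller: 75 (x) x 50 (y) x 36 (z) mm, about 100 g, paper patch on top. Origin: centre of its underside; z up. Always present
- cap_white: bystander, leave alone: white screw cap, 30 mm across, 16 mm high, lying among the cases. Origin: centre of its underside
- cap_grey: bystander, leave alone: grey screw cap, 30 mm across, 16 mm high, between dishes and tray near the far edge. Origin: centre of its underside
- pocket_scale: bystander, leave alone: white pocket scale, 60 (x) x 100 (y) x 15 mm, on the robot's side of the tray. Origin: centre of its underside
- beaker: bystander, leave alone: glass beaker, 72 mm across, 70 mm high, at the near left. Origin: centre of its underside
- solvent_bottle: bystander, leave alone: white bottle with a black cap, 90 mm across, 210 mm high, at the right. Origin: centre of its underside
- amber_bottle: bystander, leave alone: amber bottle, 60 mm across, 130 mm high, at the left. Origin: centre of its underside
Things that resemble listed ones, but are neither listed nor needed, are in the scene too. What is shaped like the dish0 but turquoise is not meant. Leave any turquoise look-alike of the dish3 alone.

How it is judged:
On the way, in this order (a step that is already met when the one before it is completed fails the run):
1. every dish lies in the waste tub (height (world z) of each of dish0, dish1, dish2, dish3 below -0.07 m and x of dish0 in the frame of tub between -0.12 and 0.12 m and y of dish0 in the frame of tub between -0.16 and 0.16 m and x of dish1 in the frame of tub between -0.12 and 0.12 m and y of dish1 in the frame of tub between -0.16 and 0.16 m and x of dish2 in the frame of tub between -0.12 and 0.12 m and y of dish2 in the frame of tub between -0.16 and 0.16 m and x of dish3 in the frame of tub between -0.12 and 0.12 m and y of dish3 in the frame of tub between -0.16 and 0.16 m), for 0.2 s.
2. after that, all blue cases are stacked on the pallet (horizontal distance between each of case0, case1, case2 and pallet_top below 0.012 m and angle between the x axis of each of case0, case1, case2 and the x axis of pallet_top, either way round below 0.15 rad and angle between each of case0, case1, case2's own z axis and vertical below 0.08 rad and height (world z) of each of case0, case1, case2 above 0.018 m and linear speed of each of case0, case1, case2 below 0.03 m/s), for 0.2 s.
3. after that, the green case stands on top of the column (horizontal distance between topcase and pallet_top below 0.012 m and angle between the x axis of topcase and the x axis of pallet_top, either way round below 0.15 rad and angle between topcase's own z axis and vertical below 0.08 rad and height (world z) of topcase above 0.018 m and linear speed of topcase below 0.03 m/s and z of topcase in the frame of case0 above 0.03 m and z of topcase in the frame of case1 above 0.03 m and z of topcase in the frame of case2 above 0.03 m), for 0.2 s.
At the end, for the whole second after the job is handed in: Every dish lies inside the tub; every blue case and, above all of them, the green case stand at rest in one column on the pallet, each centred on it within 12 mm, its long side within 0.15 rad of the pallet's and level within 0.08 rad (all of step 1 and all of step 2 and all of step 3); the robot touches nothing.
It fails at once if a dish is lifted more than 40 mm off the table (height (world z) of any of dish0, dish1, dish2, dish3 above 0.04 m).
It fails at once if a bystander is moved by more than 30 mm (distance of any of cap_white, cap_grey, pocket_scale, beaker, solvent_bottle, amber_bottle from where it was at the start of the episode above 0.03 m).
Of dish0, dish1, dish2, dish3 only 3 to 4 are there at a start; the rules pass over those that are not, and their reading is None.
Of case0, case1, case2 only 2 to 3 are there at a start; the rules pass over those that are not, and their reading is None.
At some moment in a run one of dish0, dish1, dish2, dish3 may be knocked a few centimetres aside while the robot is not near it.
It also fails if it takes over 208 s, if anything falls off the work surface, if the arm or the gripper's body presses on something with over 40 N, if the wrist force passes 120 N, or if a joint passes its speed limit or range.

### The arm

A 6-joint arm with a two-finger parallel gripper is mounted at the origin on the work surface. World frame = base frame: x ahead of the robot, y to its left, z up, the work surface at z = 0. Lengths are in m, angles in rad, forces in N, time in s.
With the tool pointing down it reaches from about 0.3 to 0.875 m from the base axis. Payload 6.4 kg.
Tool frame: the origin (TCP) lies midway between the tips of the shut fingers; the grasp point (between the pads) lies 19 mm behind it; z points along the fingers, y is the line along which they close (so a half turn about z gives the same grasp; the last joint's range is limited). The gripper opens to 85 mm and grips with 20 to 120 N. Pads are 22 mm wide; open, the fingers measure 114 mm over their backs; the gripper's body (76 mm by 85 mm) begins 54 mm behind the grasp point. The pads swing forward as they close: fully open they stand 13 mm farther back than shut.
Start: joints at [-1.517, 0.181, 1.607, -0, 1.354, -0.206], TCP at [0.148, -0.556, 0.231] pointing down, gripper open.
Joint ranges: [-2.99, 2.99], [-0.89, 2.07], [0.3, 2.58], [-1.14, 4.28], [0, 2.63], [-3.12, 3.12]. Speed limits (rad/s): [2.57, 2.57, 3.01, 3.14, 3.14, 3.14].

### API

Orientations are given as a unit quaternion [w, x, y, z].
In Python, from bench import status, camera, ctrl gives the robot as it stands. The module is installed in compiled form; this text tells all that it offers.
- The arm moves only by the shell command python3 -m handwheel 'ROWS'. ROWS is JSON, a list that holds one entry, the list of rows, each a list of 7 numbers: the opening, from -1 (shut) to 1 (fully open), then the shift along the tool's x, y, z in cm, then the turn, a rotation vector about the tool's x, y, z in degrees. A call has 1 to 10 rows; each row is the pose to reach, as a shift and turn from the pose commanded when the call began, along the tool's axes at that moment; what a row does not reach only later rows make up. A row lasts 1/8 s, in which the tool goes at most 62.5 mm and 10.7 degrees, less where a joint would pass 70% of its speed; a pose out of reach is approached as far as the arm can. A call with a gripper value outside its range is refused whole. The fingers move at their own pace and stop on an object; the grip force is fixed at half the most. Time passes only in rows, so rows that repeat a pose let the fingers close. It gives the time, the measured TCP pose, the force, the opening and the grip force at its end, in the units of the state.
- status.get_obs(): the state, without advancing time (a new reading comes with each control period).
- camera(name): name is "scene" or "top" or "wrist"; returns a dict with "frame" (420x560x3 uint8, blue, green, red), "depth" (420x560 float32, m along the optical axis (not along the pixel's ray), 0 where there is no reading), "fx", "fy", "cx", "cy" (pixels), "dist" ([k1, k2, p1, p2, k3] as OpenCV has them; the pictures are not rectified), "extrinsics" (4x4, takes a point from camera to world coordinates); the wrist camera has in their place "hand_eye" (4x4, takes a point from camera to tool coordinates, whose origin is the TCP and whose axes are the flange's). Camera axes: x right, y down, z forward; pixel columns grow to the right and rows downward; lengths in m; the calibration is good to about 2 mm. A picture is of the moment at which its call begins: read the wrist's pose just before it.
- ctrl.hand_in(): hands the job in; it is judged then, once.
The state is a dict: "time_s": time; "q": joint angles; "dq": joint speeds; "joint_efforts": joint torques, N m; "eef_pos": TCP position; "eef_rot": TCP orientation; "wrist_force": force on the tool from outside, world axes, zero at the start; "torque": the same for the moment, N m; "opening": opening from 0.0 (shut) to 1.0 (fully open); "grasp_force": force on a finger pad.
Only numpy, scipy, OpenCV 4.12 (cv2) and the standard library are available. Lean on these libraries where they do the work, as an engineer would, in place of code of your own. Each camera call takes 0.05 s, during which the arm holds its last target. There are 200 camera calls.

## Working session

There is one attempt and no reset: what is moved stays moved. The work goes in short steps, Python scripts to look and compute and a shell command to move; the robot and the scene stay as the last step left them, time stands still between calls to the robot, and variables do not carry over. Pictures are saved under pics/ and viewed, at most 14 in all, crops included, and the job is handed in when it is done.

```bash
mkdir -p pics; cat > h.py <<'E'
import numpy as np, cv2
from bench import status, camera, ctrl
from scipy.spatial.transform import Rotation as R
def tool():
    o=status.get_obs(); q=o['eef_rot']; T=np.eye(4)
    T[:3,:3]=R.from_quat([q[1],q[2],q[3],q[0]]).as_matrix(); T[:3,3]=o['eef_pos']; return T
def cam(n):
    T=tool(); c=camera(n); c['E']=np.array(c['extrinsics']) if n!='wrist' else T@np.array(c['hand_eye'])
    c['K']=np.array([[c['fx'],0,c['cx']],[0,c['fy'],c['cy']],[0,0,1.]]); return c
def ray(c,uv,z):
    p=cv2.undistortPoints(np.array(uv,float).reshape(-1,1,2),c['K'],np.array(c['dist'],float))[:,0]
    d=np.c_[p,np.ones(len(p))]@c['E'][:3,:3].T; o=c['E'][:3,3]
    return o+d*((z-o[2])/d[:,2])[:,None]
def totool(p):
    T=tool(); return T[:3,:3].T@(np.array(p)-T[:3,3])*100
E
python3 - <<'E'
from h import *
print({k:np.round(v,3) if not isinstance(v,float) else v for k,v in status.get_obs().items()}); print(np.round(tool(),3))
for n in('top','scene'):
    c=cam(n); cv2.imwrite(f'pics/{n}0.png',c['frame']); print(np.round(c['E'],3),c['fx'],c['dist'])
E
```

```text
{'time_s': 0.0, 'q': array([-1.517,  0.182,  1.608,  0.   ,  1.354, -0.206]), 'dq': array([ 0.   ,  0.002,  0.001,  0.001,  0.001, -0.   ]), 'joint_efforts': array([-1.0000e-03, -4.4488e+01, -3.5133e+01, -0.0000e+00,  9.0000e-03,
        0.0000e+00]), 'eef_pos': array([ 0.148, -0.555,  0.23 ]), 'eef_rot': array([-0.001,  0.992,  0.13 ,  0.   ]), 'wrist_force': array([ 0.424, -0.034,  0.578]), 'torque': array([-0.012,  0.04 ,  0.028]), 'grasp_force': 0.0, 'opening': 1.0016778120746164}
[[ 0.966  0.257 -0.     0.148]
 [ 0.257 -0.966  0.002 -0.555]
 [ 0.    -0.002 -1.     0.23 ]
 [ 0.     0.     0.     1.   ]]
[[ 0.008 -0.995  0.097  0.37 ]
 [-1.    -0.007  0.013 -0.013]
 [-0.012 -0.097 -0.995  1.319]
 [ 0.     0.     0.     1.   ]] 417.29800989208957 [0.03040838 0.         0.         0.         0.        ]
[[-0.588  0.701 -0.404  1.095]
 [ 0.809  0.507 -0.298  0.454]
 [-0.004 -0.502 -0.865  1.247]
 [ 0.     0.     0.     1.   ]] 384.3978400654448 [-0.10046844  0.          0.          0.          0.        ]
```

View pics/top0.png

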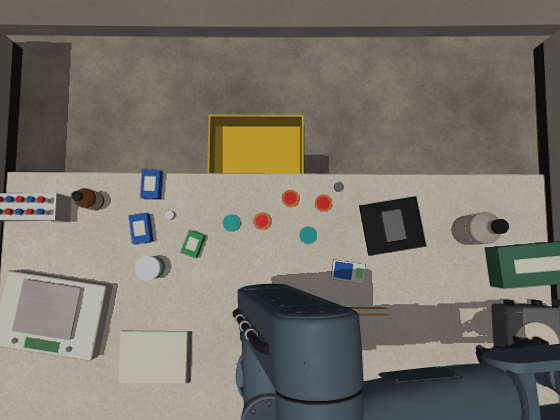

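View pics/scene0.png

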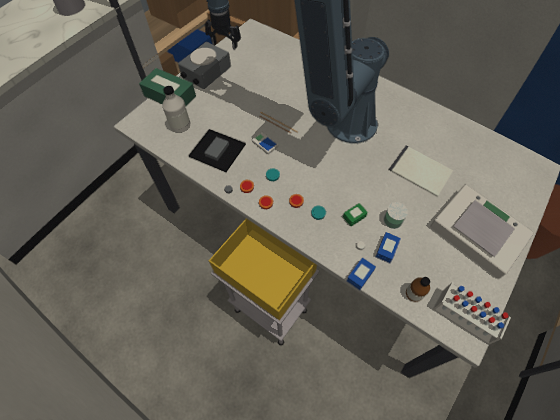

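Top view candidates. Red discs are at (291,198), (323,203) and (262,221). The turquoise look-alikes at (232,223) and (308,235) are to be left alone. Blue cases are at (151,184) and (140,228), and the green case is at (193,244). The blue/white thing at (348,270) is scale-like and the big green box at (525,262) is a decoy. The tray is at (392,226) and the tub spans x 210–303. Next I measure and take one close crop.

```bash
cat >> h.py <<'E'
def masks(f):
    h=cv2.cvtColor(f,cv2.COLOR_BGR2HSV); r=lambda a,b:cv2.inRange(h,a,b)
    return dict(red=r((0,140,90),(18,255,255))|r((172,140,90),(180,255,255)),blue=r((104,130,50),(125,255,255)),green=r((50,110,40),(80,255,255)),
      yellow=r((20,150,60),(32,255,255)),turq=r((82,120,60),(98,255,255)),black=r((0,0,0),(180,110,45)))
def find(c,col,z,amin=60,amax=9000):
    m=cv2.morphologyEx(masks(c['frame'])[col],cv2.MORPH_CLOSE,np.ones((3,3)))
    out=[]
    for k in cv2.findContours(m,cv2.RETR_EXTERNAL,cv2.CHAIN_APPROX_NONE)[0]:
        if not amin<cv2.contourArea(k)<amax: continue
        px=k[:,0].astype(float); w=ray(c,px,z)
        rc=cv2.minAreaRect((w[:,:2]*1000).astype(np.float32)); b=cv2.boxPoints(rc); e=b[1]-b[0]; g=b[2]-b[1]
        L=e if np.hypot(*e)>np.hypot(*g) else g
        out.append((px.mean(0).round(),np.round(rc[0],1),np.round(sorted(rc[1]),1),round(np.degrees(np.arctan2(L[1],L[0]))%180,1)))
    return out
E
python3 - <<'E'
from h import *
c=cam('top')
for col,z in(('red',.012),('turq',.012),('blue',.04),('green',.036),('yellow',-.055),('black',.008)):
    for r in find(c,col,z): print(col,*r)
cv2.imwrite('pics/crop.png',cv2.resize(c['frame'][160:300,110:450],(800,330),interpolation=cv2.INTER_CUBIC))
E
```

```text
red [262. 221.] [463.2  36.3] [50.3 50.4] 0.5
red [323. 202.] [ 522.9 -155.1] [47.5 50.4] 90.3
red [290. 198.] [537.3 -50.5] [49.3 51.5] 45.1
turq [307. 235.] [ 421.9 -106.4] [46.8 47. ] 90.4
turq [231. 223.] [457.8 133.7] [47.2 50.5] 90.4
blue [343. 270.] [ 314.1 -211.1] [46.6 52.9] 81.9
blue [140. 228.] [437.5 407.9] [62.4 88.9] 9.4
blue [151. 184.] [575.4 380.5] [61.9 89.9] 178.3
green [193. 244.] [391.1 247.7] [52.  72.9] 160.7
yellow [255. 144.] [729.3  65.1] [195.3 316.6] 90.3
black [550. 412.] [ -90.8 -815.7] [41.7 56.2] 91.7
black [250. 329.] [122.   67.7] [ 39.8 167.2] 38.3
black [451. 356.] [  39.4 -456.4] [206.2 910.9] 108.1
black [299. 302.] [221.7 -77.6] [ 93.9 365.8] 90.5
black [492. 265.] [ 327.  -676.4] [ 37.1 123.2] 5.3
black [499. 226.] [ 453.4 -698.9] [43.  51.7] 104.6
black [392. 226.] [ 453.  -369.7] [156.7 180.1] 99.6
black [544. 146.] [ 723.3 -845.5] [ 42.2 635.9] 1.6
black [ 12. 118.] [796.3 838.5] [ 34.6 492.8] 0.1
```

View pics/crop.png

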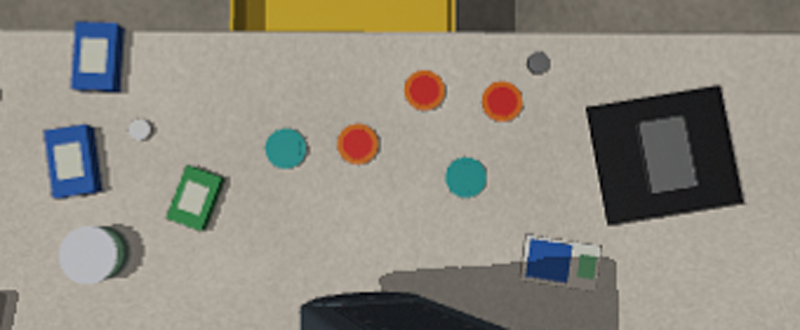

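The crop confirms the choices: three red/orange dishes, two blue cases and the green case. The blue-and-white item is the pocket scale, the turquoise discs are decoys, and the grey cap sits near dish B. I'll grip each dish at table level and slide it over the edge.

```bash
cat >> h.py <<'E'
def go(x,y,z,deg):
    T=tool(); a=np.radians(deg); D=np.array([[np.cos(a),np.sin(a),0],[np.sin(a),-np.cos(a),0],[0,0,-1]])
    print('tcp',T[:3,3].round(4),'yaw',np.degrees(np.arctan2(T[1,0],T[0,0])).round(1),'shift cm',totool([x,y,z]).round(2),'turn',R.from_matrix(T[:3,:3].T@D).as_rotvec(degrees=True).round(1))
E
python3 -c "
from h import *
go(.537,-.05,.10,0)"
```

```text
tcp [ 0.1477 -0.5553  0.2306] yaw 14.9 shift cm [ 50.6  -38.81  13.12] turn [-0.1 -0.  14.9]
```

```bash
python3 -m handwheel '[[[1,25,-19,2,0,0,7],[1,50.6,-38.8,2,0,0,15],[1,50.6,-38.8,2,0,0,15],[1,50.6,-38.8,2,0,0,15],[1,50.6,-38.8,2,0,0,15],[1,50.6,-38.8,2,0,0,15],[1,50.6,-38.8,2,0,0,15],[1,50.6,-38.8,2,0,0,15],[1,50.6,-38.8,2,0,0,15],[1,50.6,-38.8,2,0,0,15]]]'; python3 - <<'E'
from h import *
c=cam('wrist'); cv2.imwrite('pics/w1.png',c['frame'])
for r in find(c,'red',.012,200,60000): print(*r)
go(.537,-.05,.0,0)
E
```

```text
time_s: 1.4
eef_pos: [0.5301, -0.0591, 0.2116]
eef_rot: [0.0, 1.0, -0.001, 0.0]
wrist_force: [0.5, -1.2, 0.2]
opening: 1.0
grasp_force: 0.0
[201. 234.] [464.6  35.7] [51.7 53.6] 131.2
[358. 189.] [ 522.7 -158. ] [52.9 53.8] 47.2
[271. 177.] [537.7 -53.6] [52.6 52.9] 179.8
tcp [ 0.5331 -0.0532  0.2114] yaw 0.1 shift cm [ 0.33 -0.24 21.14] turn [-0.2 -0.2  0.1]
```

View pics/w1.png

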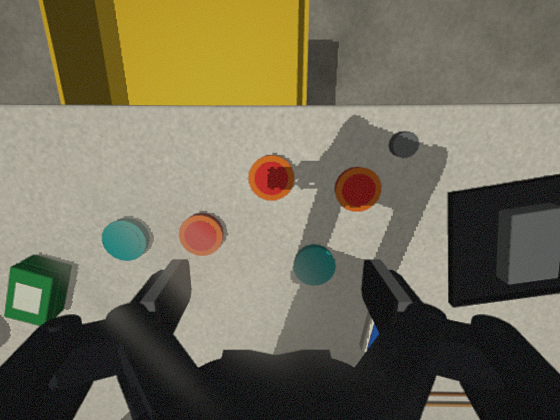

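The wrist view shows dish A at (271,177), B at (358,189) and C at (201,234), matching the top view. The tub mouth lies ahead and the grey cap is at (404,144).

```bash
python3 -m handwheel '[[[1,0,0.2,6,0,0,0],[1,0,0.2,12,0,0,0],[1,0,0.2,16,0,0,0],[1,0,0.2,18,0,0,0],[1,0,0.2,18,0,0,0],[1,0,0.2,18,0,0,0]]]'; python3 -c "
from h import *
go(.5375,-.052,-.002,0)"
```

```text
time_s: 2.2
eef_pos: [0.5299, -0.0633, 0.0326]
eef_rot: [0.0, 1.0, -0.001, 0.001]
wrist_force: [1.2, -0.2, -0.1]
opening: 1.0
grasp_force: 0.0
tcp [ 0.5299 -0.0633  0.0326] yaw -0.1 shift cm [ 0.76 -1.13  3.46] turn [ 0.  -0.1 -0.1]
```

```bash
python3 -m handwheel '[[[1,0.8,-1.1,0,0,0,0],[1,0.8,-1.1,1.5,0,0,0],[1,0.8,-1.1,3,0,0,0],[1,0.8,-1.1,3.4,0,0,0],[1,0.8,-1.1,3.4,0,0,0]]]'; python3 -m handwheel '[[[-1,0,0,0,0,0,0],[-1,0,0,0,0,0,0],[-1,0,0,0,0,0,0],[-1,0,0,0,0,0,0],[-1,0,0,0,0,0,0]]]'; python3 -c "
from h import *
go(.69,0.02,-.001,0)"
```

```text
time_s: 2.82
eef_pos: [0.5365, -0.052, -0.0032]
eef_rot: [-0.0, 1.0, -0.001, -0.001]
wrist_force: [0.3, -0.1, 0.6]
opening: 0.999
grasp_force: 0.0
time_s: 3.45
eef_pos: [0.5381, -0.0524, -0.0013]
eef_rot: [0.0, 1.0, -0.001, 0.001]
wrist_force: [-0.6, 0.3, 6.9]
opening: 0.617
grasp_force: 62.8
tcp [ 0.5381 -0.0524 -0.0013] yaw -0.1 shift cm [ 1.518e+01 -7.270e+00 -1.000e-02] turn [ 0.  -0.1 -0.1]
```

```bash
python3 -m handwheel '[[[-1,3,-1,0,0,0,0],[-1,6,-2.5,0,0,0,0],[-1,9,-4,0,0,0,0],[-1,12,-5,0,0,0,0],[-1,15,-5.5,0,0,0,0],[-1,15.5,-5.5,0,0,0,0],[-1,15.5,-5.5,0,0,0,0]]]'; python3 -m handwheel '[[[1,0,0,0,0,0,0],[1,0,0,0,0,0,0],[1,0,0,0,0,0,0],[1,0,0,0,0,0,0],[1,0,0,-5,0,0,0],[1,0,0,-10,0,0,0],[1,-6,0,-10,0,0,0],[1,-12,0,-10,0,0,0],[1,-12,0,-10,0,0,0],[1,-12,0,-10,0,0,0]]]'; python3 - <<'E'
from h import *
for n in('top','wrist'):
    c=cam(n)
    for r in find(c,'red',.012,60,60000): print(n,*r)
    cv2.imwrite(f'pics/{n}2.png',c['frame'])
go(.5,-.16,.0,-8)
E
```

```text
time_s: 4.32
eef_pos: [0.6914, 0.0025, -0.0029]
eef_rot: [-0.0, 1.0, -0.001, -0.001]
wrist_force: [0.2, 0.1, 0.1]
opening: 0.615
grasp_force: 62.7
time_s: 5.58
eef_pos: [0.5733, 0.0027, 0.0985]
eef_rot: [0.0, 1.0, -0.001, 0.001]
wrist_force: [-0.2, -0.4, 0.1]
opening: 1.003
grasp_force: 0.0
top [323. 203.] [ 521.3 -155.1] [50.2 50.7] 179.9
wrist [240. 326.] [463.5  36.2] [51.8 54.1] 89.6
wrist [462. 269.] [ 521.9 -159.2] [54.3 55.3] 56.3
wrist [275.  86.] [671.    2.8] [30.7 30.9] 179.9
tcp [0.5745 0.0024 0.0987] yaw -0.1 shift cm [-7.44 16.25  9.86] turn [ 0.  -0.2  7.9]
```

View pics/wrist2.png

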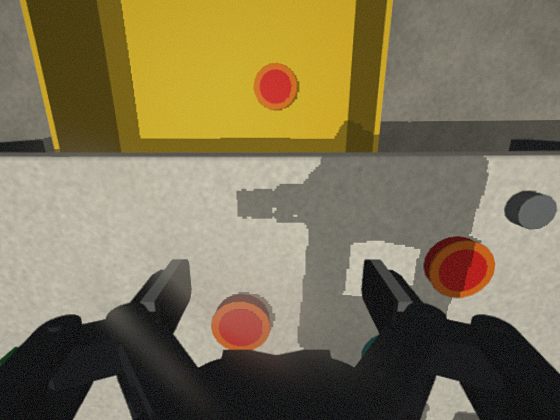

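Dish A lies in the tub at (275,86). B at (462,269) comes next, with the cap at (528,210) kept clear.

```bash
python3 -m handwheel '[[[1,-3,8,0,0,0,8],[1,-5.3,16,0,0,0,8],[1,-5.3,16,0,0,0,8],[1,-5.3,16,0,0,0,8],[1,-5.3,16,4,0,0,8],[1,-5.3,16,7,0,0,8],[1,-5.3,16,7,0,0,8]]]'; python3 -c "
from h import *
go(.522,-.157,-.002,-8)"
```

```text
time_s: 6.55
eef_pos: [0.5181, -0.1555, 0.0255]
eef_rot: [-0.001, 0.998, -0.07, -0.002]
wrist_force: [0.4, 0.6, 0.5]
opening: 1.0
grasp_force: 0.0
tcp [ 0.5181 -0.1555  0.0255] yaw -8.1 shift cm [0.42 0.1  2.75] turn [-0.1  0.3 -0.1]
```

```bash
python3 -m handwheel '[[[1,0.4,0.1,1,0,0,0],[1,0.4,0.1,2.6,0,0,0],[1,0.4,0.1,2.6,0,0,0],[-1,0.4,0.1,2.6,0,0,0],[-1,0.4,0.1,2.6,0,0,0],[-1,0.4,0.1,2.6,0,0,0],[-1,0.4,0.1,2.6,0,0,0],[-1,0.4,0.1,2.6,0,0,0]]]';  python3 -m handwheel '[[[-1,1.5,-3,0,0,0,0],[-1,3.5,-6,0,0,0,0],[-1,6,-9,0,0,0,0],[-1,8.5,-12,0,0,0,0],[-1,11,-14.5,0,0,0,0],[-1,14,-16.5,0,0,0,0],[-1,14.5,-16.5,0,0,0,0],[-1,14.5,-16.5,0,0,0,0]]]'
```

```text
time_s: 7.55
eef_pos: [0.5236, -0.159, 0.0028]
eef_rot: [0.0, 0.997, -0.071, 0.001]
wrist_force: [-0.3, 1.4, 4.6]
opening: 0.615
grasp_force: 62.5
time_s: 8.55
eef_pos: [0.6891, -0.016, 0.0013]
eef_rot: [0.0, 0.997, -0.071, -0.0]
wrist_force: [-0.2, 1.0, 0.2]
opening: 0.614
grasp_force: 62.6
```

```bash
python3 -m handwheel '[[[1,0,0,0,0,0,0],[1,0,0,0,0,0,0],[1,0,0,0,0,0,0],[1,0,0,0,0,0,0],[1,0,0,-5,0,0,0],[1,-1,0,-10,0,0,5],[1,-6,0,-10,0,0,12],[1,-12,0,-10,0,0,22],[1,-12,0,-10,0,0,22],[1,-12,0,-10,0,0,22]]]'; python3 - <<'E'
from h import *
for n in('top','wrist'):
    c=cam(n)
    for r in find(c,'red',.012,60,60000): print(n,*r)
    cv2.imwrite(f'pics/{n}3.png',c['frame'])
go(.4635,.036,.0,-30)
E
```

```text
time_s: 9.8
eef_pos: [0.5718, 0.001, 0.1025]
eef_rot: [-0.0, 0.966, -0.259, 0.001]
wrist_force: [0.5, -0.5, -0.1]
opening: 0.999
grasp_force: 0.0
wrist [302. 325.] [462.4  36.5] [52.3 53.7] 149.9
wrist [242.  94.] [664.4 -23.2] [32.4 50.7] 80.7
tcp [0.573  0.0007 0.1027] yaw -30.1 shift cm [-11.27   2.44  10.24] turn [-0.1 -0.2 -0.1]
```

```bash
python3 -m handwheel '[[[1,-5,1.2,0,0,0,0],[1,-11.3,2.4,0,0,0,0],[1,-11.3,2.4,0,0,0,0],[1,-11.3,2.4,4,0,0,0],[1,-11.3,2.4,7.5,0,0,0],[1,-11.3,2.4,7.5,0,0,0]]]'; python3 -c "
from h import *
go(.463,.036,-.001,-30)"
```

```text
time_s: 10.65
eef_pos: [0.4609, 0.037, 0.025]
eef_rot: [0.0, 0.966, -0.26, -0.002]
wrist_force: [-0.6, -0.1, 0.2]
opening: 1.003
grasp_force: 0.0
tcp [0.4609 0.037  0.025 ] yaw -30.1 shift cm [ 0.24 -0.02  2.6 ] turn [ 0.1  0.2 -0.1]
```

View pics/wrist3.png

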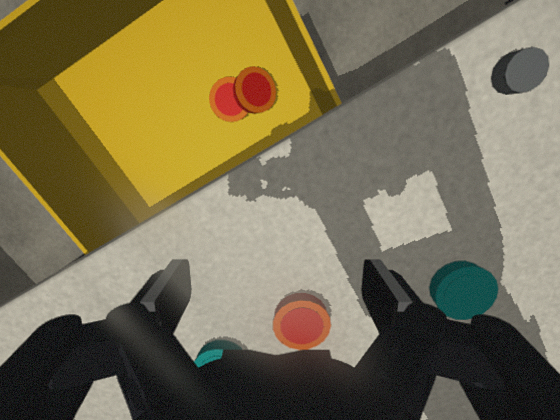

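A and B both lie in the tub, at (232,99) and (255,88). C at (302,325) is the last, and the turquoise disc at (220,355) is clear of the fingers.

```bash
python3 -m handwheel '[[[1,0.2,0,1,0,0,0],[1,0.2,0,2.5,0,0,0],[1,0.2,0,2.5,0,0,0],[-1,0.2,0,2.5,0,0,0],[-1,0.2,0,2.5,0,0,0],[-1,0.2,0,2.5,0,0,0],[-1,0.2,0,2.5,0,0,0],[-1,0.2,0,2.5,0,0,0]]]';  python3 -m handwheel '[[[-1,2,-1.5,0,0,0,0],[-1,5,-3.9,0,0,0,0],[-1,8,-6.2,0,0,0,0],[-1,11,-8.5,0,0,0,0],[-1,14,-10.8,0,0,0,0],[-1,16.5,-12.7,0,0,0,0],[-1,18.5,-14.1,0,0,0,0],[-1,18.5,-14.1,0,0,0,0],[-1,18.5,-14.1,0,0,0,0]]]'; python3 -m handwheel '[[[1,0,0,0,0,0,0],[1,0,0,0,0,0,0],[1,0,0,0,0,0,0],[1,0,0,0,0,0,0],[1,0,0,-6,0,0,0],[1,0,0,-12,0,0,0],[1,-6,0,-12,0,0,0],[1,-10,0,-12,0,0,0],[1,-10,0,-12,0,0,0],[1,-10,0,-12,0,0,0]]]'; python3 - <<'E'
from h import *
c=cam('scene'); cv2.imwrite('pics/s4.png',c['frame'][180:340,150:450])
for r in find(c,'red',-.16,20,60000): print(*r)
c=cam('top')
for r in find(c,'blue',.04)+find(c,'green',.036): print(*r)
go(.391,.248,.2,0)
E
```

```text
time_s: 11.65
eef_pos: [0.4634, 0.0361, 0.0028]
eef_rot: [-0.0, 0.966, -0.26, 0.001]
wrist_force: [-2.3, 0.6, 7.4]
opening: 0.614
grasp_force: 61.2
time_s: 12.78
eef_pos: [0.6924, 0.0654, 0.0013]
eef_rot: [0.0, 0.966, -0.26, -0.001]
wrist_force: [-0.3, -0.0, -0.4]
opening: 0.61
grasp_force: 62.6
time_s: 14.02
eef_pos: [0.6078, 0.1153, 0.1222]
eef_rot: [-0.0, 0.966, -0.26, 0.001]
wrist_force: [-0.2, -1.4, 1.0]
opening: 1.001
grasp_force: 0.0
[426. 290.] [414.1 611.6] [18.5 33.4] 150.2
[259. 260.] [687.7  17.3] [ 58.2 150.6] 81.2
[343. 270.] [ 314.  -211.3] [46.9 53.2] 81.4
[140. 228.] [437.5 407.9] [62.4 88.9] 9.4
[151. 184.] [575.4 380.6] [61.7 89.9] 178.3
tcp [0.6082 0.1149 0.1219] yaw -30.2 shift cm [-25.46  -0.6   -7.84] turn [ -0.   -0.1 -30.2]
```

View pics/s4.png

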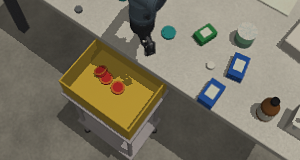

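All three dishes are in the tub, at (100,72), (107,79) and (118,88) of the crop. The cases come next; I'll locate their top faces from a wrist view using depth.

```bash
cat >> h.py <<'E'
def cloud(c):
    v,u=np.mgrid[:420,:560]; p=cv2.undistortPoints(np.stack([u,v],-1).reshape(-1,1,2).astype(float),c['K'],np.array(c['dist'],float))[:,0]
    d=c['depth'].reshape(-1,1); return ((np.c_[p,np.ones(len(p))]*d)@c['E'][:3,:3].T+c['E'][:3,3]).reshape(420,560,3)
def tops(c,z0,z1,zt,amin=300):
    P=cloud(c); m=((P[...,2]>z0)&(P[...,2]<z1)&(c['depth']>.06)).astype(np.uint8)*255
    m=cv2.morphologyEx(m,cv2.MORPH_OPEN,np.ones((3,3)))
    for k in cv2.findContours(m,cv2.RETR_EXTERNAL,cv2.CHAIN_APPROX_NONE)[0]:
        if cv2.contourArea(k)<amin: continue
        px=k[:,0]; w=ray(c,px,zt)[:,:2]*1000; rc=cv2.minAreaRect(w.astype(np.float32)); b=cv2.boxPoints(rc); e=b[1]-b[0]; g=b[2]-b[1]
        L=e if np.hypot(*e)>np.hypot(*g) else g
        mm=np.zeros(m.shape,np.uint8); cv2.drawContours(mm,[k],-1,1,-1)
        print(px.mean(0).round(),'xy',np.round(rc[0],1),'size',np.round(sorted(rc[1]),1),'yaw',round((np.degrees(np.arctan2(L[1],L[0]))+90)%180-90,1),'z',np.median(P[mm>0][:,2]).round(4),'edge' if px.min()<3 or px[:,0].max()>556 or px[:,1].max()>416 else '',c['frame'][mm>0].mean(0).round())
E
python3 -c "
from h import *
go(.40,.36,.25,0)"
```

```text
tcp [0.6082 0.1149 0.1219] yaw -30.2 shift cm [-30.3  -10.74 -12.84] turn [ -0.   -0.1 -30.2]
```

```bash
python3 -m handwheel '[[[1,-5,-2,-6,0,0,-8],[1,-10,-4,-12,0,0,-15],[1,-16,-6,-12.8,0,0,-22],[1,-22,-8,-12.8,0,0,-30],[1,-28,-10,-12.8,0,0,-30],[1,-30.3,-10.7,-12.8,0,0,-30],[1,-30.3,-10.7,-12.8,0,0,-30],[1,-30.3,-10.7,-12.8,0,0,-30],[1,-30.3,-10.7,-12.8,0,0,-30]]]'; python3 - <<'E'
from h import *
c=cam('wrist'); cv2.imwrite('pics/w5.png',c['frame'])
tops(c,.03,.05,.04); 
go(.437,.408,.1,9.4)
c=cam('top'); tops(c,.012,.05,.025,150)
E
```

```text
time_s: 15.25
eef_pos: [0.4, 0.3591, 0.2495]
eef_rot: [0.0, 1.0, -0.002, -0.0]
wrist_force: [-0.1, -0.7, -0.1]
opening: 0.994
grasp_force: 0.0
[458. 407.] xy [36.  74.3] size [37.5 43.4] yaw -77.8 z 0.0403 edge [47. 44. 37.]
[ 74. 267.] xy [285.4 623.9] size [ 13.8 193.7] yaw 81.7 z 0.0401 edge [76. 84. 86.]
[365. 186.] xy [392.8 250.1] size [51.7 74.5] yaw -19.7 z 0.0369  [56. 81. 53.]
[232. 148.] xy [438.8 410.2] size [56.3 91. ] yaw 9.6 z 0.0407  [148. 113.  86.]
[21. 99.] xy [494.7 642. ] size [16.7 70.4] yaw 0.4 z 0.0404  [62. 68. 70.]
[107.  72.] xy [521.4 543.2] size [24.2 57.6] yaw -14.4 z 0.0403  [65. 73. 74.]
[252.  31.] xy [560.1 383.9] size [56.3 60.1] yaw -0.2 z 0.0405 edge [144. 115.  90.]
tcp [0.3999 0.359  0.2495] yaw -0.3 shift cm [ 3.69 -4.92 14.95] turn [ 0.   0.  -9.7]
[295. 355.] xy [ 57.1 -68.9] size [39.8 68.3] yaw 46.3 z 0.0162  [61. 56. 51.]
[258. 352.] xy [70.3 42.9] size [ 54.1 133.2] yaw -67.4 z 0.0182  [61. 57. 51.]
[497. 337.] xy [ 119.8 -666. ] size [ 21.5 196.6] yaw -0.8 z 0.0311  [46. 46. 46.]
[349. 271.] xy [ 311.2 -228.9] size [58.8 97.7] yaw 83.5 z 0.0169  [143. 116.  92.]
[492. 266.] xy [ 329.4 -662.3] size [ 18.8 118.3] yaw 4.7 z 0.0317  [36. 45. 29.]
[193. 244.] xy [389.2 249.5] size [54.4 76.7] yaw -19.6 z 0.0362  [58. 81. 55.]
[307. 235.] xy [ 419.9 -104.8] size [47.1 49.9] yaw -51.0 z 0.0162  [126. 130.  43.]
[231. 223.] xy [455.4 132.2] size [49.8 49.9] yaw -89.6 z 0.0163  [130. 134.  49.]
[140. 223.] xy [454.4 415.1] size [60.3 68.2] yaw -87.6 z 0.0407  [137. 105.  84.]
[393. 225.] xy [ 451.6 -367.6] size [63.2 93. ] yaw 9.9 z 0.0249  [89. 89. 88.]
[151. 184.] xy [575.2 386.3] size [66.9 93. ] yaw -1.7 z 0.0404  [135. 101.  78.]
```

View pics/w5.png

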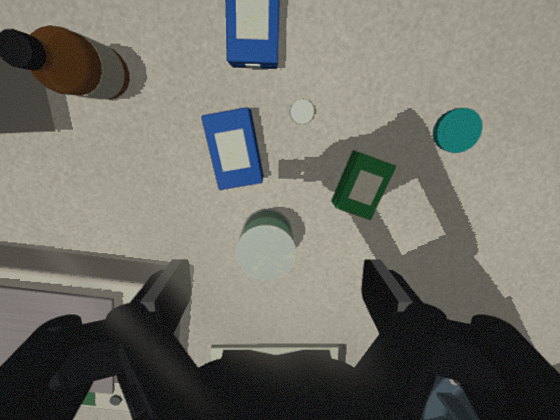

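The wrist view shows case1 at (232,148), case0 at the top edge (252,31), green at (365,186), the white cap at (302,111) and the beaker at (267,250). Gripping case1 first.

```bash
python3 -m handwheel '[[[1,2,-2.5,5,0,0,-5],[1,3.9,-5.1,10,0,0,-9.9],[1,3.9,-5.1,15,0,0,-9.9],[1,3.9,-5.1,18,0,0,-9.9],[1,3.9,-5.1,18,0,0,-9.9],[1,3.9,-5.1,18,0,0,-9.9]]]'; python3 -c "
from h import *
go(.4388,.4102,.008,9.6)"
```

```text
time_s: 16.1
eef_pos: [0.4391, 0.4112, 0.0711]
eef_rot: [-0.0, 0.996, 0.085, 0.001]
wrist_force: [0.6, -0.2, 0.3]
opening: 1.0
grasp_force: 0.0
tcp [0.4391 0.4112 0.0711] yaw 9.7 shift cm [-0.06  0.1   6.31] turn [-0.  -0.1  0.1]
```

```bash
python3 -m handwheel '[[[1,0,0.1,2,0,0,0],[1,0,0.1,4,0,0,0],[1,0,0.1,6,0,0,0],[1,0,0.1,6.3,0,0,0],[1,0,0.1,6.3,0,0,0],[-1,0,0.1,6.3,0,0,0],[-1,0,0.1,6.3,0,0,0],[-1,0,0.1,6.3,0,0,0],[-1,0,0.1,6.3,0,0,0],[-1,0,0.1,6.3,0,0,0]]]'; python3 -m handwheel '[[[-1,0,0,-2,0,0,0],[-1,0,0,-6,0,0,0],[-1,0,0,-11,0,0,0],[-1,0,0,-16,0,0,0],[-1,0,0,-16,0,0,0]]]';  python3 -c "
from h import *
go(.365,-.385,.17,9.75)"
```

```text
time_s: 17.35
eef_pos: [0.4386, 0.4106, 0.0077]
eef_rot: [-0.0, 0.996, 0.085, 0.001]
wrist_force: [-0.9, -0.8, 6.2]
opening: 0.648
grasp_force: 65.0
time_s: 17.98
eef_pos: [0.4405, 0.4118, 0.1729]
eef_rot: [-0.002, 0.996, 0.085, 0.004]
wrist_force: [0.8, 0.5, -2.8]
opening: 0.642
grasp_force: 64.5
tcp [0.4405 0.4118 0.1729] yaw 9.8 shift cm [-20.99  77.23  -0.2 ] turn [-0.2 -0.5  0. ]
```

```bash
python3 -m handwheel '[[[-1,-1.2,4,0,0,0,0],[-1,-2.4,9,0,0,0,0],[-1,-4,14,0,0,0,0],[-1,-5.5,19,0,0,0,0],[-1,-6.8,24,0,0,0,0],[-1,-8.2,29,0,0,0,0],[-1,-9.5,34,0,0,0,0],[-1,-11,39,0,0,0,0],[-1,-12,43,0,0,0,0],[-1,-12,45,0,0,0,0]]]' | head -2;  python3 -m handwheel '[[[-1,-2,5,0,0,0,0],[-1,-4,10,0,0,0,0],[-1,-5,15,0,0,0,0],[-1,-7,20,0,0,0,0],[-1,-8,25,0,0,0,0],[-1,-9,29,0,0,0,0],[-1,-9,32,0,0,0,0],[-1,-9,32,0,0,0,0],[-1,-9,32,0,0,0,0]]]'; python3 - <<'E'
from h import *
c=cam('wrist'); cv2.imwrite('pics/w6.png',c['frame'])
tops(c,.017,.034,.025)
go(.4525,-.369,.15,9.75)
E
```

```text
time_s: 19.23
eef_pos: [0.3948, -0.0554, 0.166]
time_s: 20.35
eef_pos: [0.3612, -0.3831, 0.1656]
eef_rot: [-0.001, 0.996, 0.085, -0.001]
wrist_force: [0.3, 0.4, -2.1]
opening: 0.643
grasp_force: 64.7
[530. 266.] xy [ 327.  -661.6] size [ 17.7 121.7] yaw 5.6 z 0.0258  [53. 68. 43.]
[482. 145.] xy [ 439.6 -567.1] size [33.2 83.2] yaw 3.2 z 0.0255  [113. 125. 128.]
[282.  93.] xy [ 453.2 -373.2] size [60.4 91.9] yaw 9.7 z 0.0255  [140. 144. 141.]
tcp [ 0.3614 -0.383   0.1659] yaw 9.8 shift cm [9.21 0.18 1.58] turn [-0.1  0.   0.1]
```

View pics/w6.png

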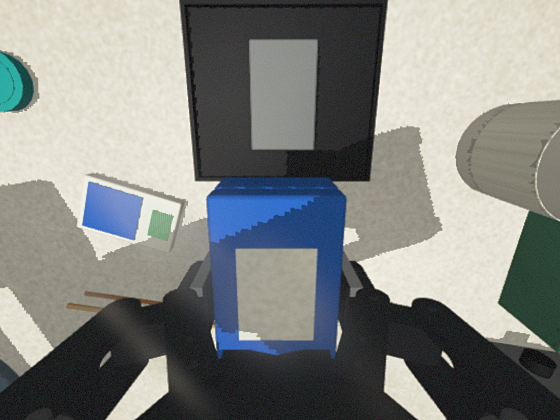

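The case is held squarely at (277,265). The pallet is at (282,93) inside the tray and the scale is at (130,212). I'll measure the held case in the same camera.

```bash
python3 - <<'E'
from h import *
c=cam('wrist'); P=cloud(c); print(tool()[:3,3].round(4))
m=(masks(c['frame'])['blue']>0)
for r in [(200,220,215,340),(220,240,215,340),(255,330,215,230),(255,330,325,338),(260,330,245,310)]:
    q=P[r[0]:r[1],r[2]:r[3]].reshape(-1,3); print(np.median(q,0).round(4))
T=tool(); zt=T[2,3]+.033
e=[]
for v in range(205,255,5):
    r=np.where(m[v,190:365])[0]+190; e.append([r.min(),v,r.max(),v])
e=np.array(e,float); a=ray(c,e[:,:2],zt);b=ray(c,e[:,2:],zt)
D=(T[:3,:3].T@((a+b)/2-T[:3,3]).T).T*1000; print('mid in tool',D.round(1)); print('w',np.linalg.norm(a-b,axis=1).round(4))
E
```

```text
[ 0.3616 -0.383   0.1661]
[ 0.4008 -0.3763  0.1987]
[ 0.3925 -0.3778  0.1988]
[ 0.3601 -0.3594  0.1988]
[ 0.3682 -0.4058  0.1988]
[ 0.3631 -0.3829  0.1992]
mid in tool [[ 41.7  -0.2 -33. ]
 [ 39.7  -0.2 -33. ]
 [ 37.6  -0.2 -33. ]
 [ 35.5  -0.4 -33. ]
 [ 33.4  -0.3 -33. ]
 [ 31.2  -0.3 -33. ]
 [ 29.1  -0.5 -33. ]
 [ 26.9  -0.3 -33. ]
 [ 24.7   2.4 -33. ]
 [ 22.4   3.8 -33. ]]
w [0.0541 0.0536 0.0538 0.0537 0.0536 0.0539 0.0538 0.0537 0.0478 0.046 ]
```

```bash
python3 -m handwheel '[[[-1,3,0,2,0,0,0],[-1,6,0,4,0,0,0],[-1,9.2,0.4,7,0,0,0],[-1,9.2,0.4,9,0,0,0],[-1,9.2,0.4,10,0,0,0],[-1,9.2,0.4,10,0,0,0]]]'; python3 -c "
from h import *
go(.453,-.372,.033,9.75)"
```

```text
time_s: 21.2
eef_pos: [0.4521, -0.3723, 0.0662]
eef_rot: [-0.001, 0.996, 0.085, -0.001]
wrist_force: [-0.3, 0.6, -1.8]
opening: 0.641
grasp_force: 64.8
tcp [ 0.4521 -0.3723  0.0662] yaw 9.8 shift cm [ 0.09 -0.01  3.32] turn [-0.1  0.1  0. ]
```

```bash
python3 -m handwheel '[[[-1,0.1,0,1.5,0,0,0],[-1,0.1,0,2.6,0,0,0],[-1,0.1,0,3.1,0,0,0],[-1,0.1,0,3.3,0,0,0],[-1,0.1,0,3.3,0,0,0]]]'; python3 -m handwheel '[[[1,0,0,0,0,0,0],[1,0,0,0,0,0,0],[1,0,0,0,0,0,0],[1,0,0,0,0,0,0],[1,0,0,-4,0,0,0],[1,0,0,-9,0,0,0],[1,-4,0,-14,0,0,0],[1,-9,0,-16,0,0,0],[1,-9,0,-16,0,0,0],[1,-9,0,-16,0,0,0]]]'; python3 - <<'E'
from h import *
c=cam('wrist'); tops(c,.055,.075,.065)
c=cam('top'); tops(c,.055,.075,.065,150)
go(.5,.37,.2,0)
E
```

```text
time_s: 21.82
eef_pos: [0.4542, -0.3727, 0.0337]
eef_rot: [0.0, 0.996, 0.085, 0.0]
wrist_force: [1.2, 0.0, -1.6]
opening: 0.645
grasp_force: 64.8
time_s: 23.08
eef_pos: [0.3655, -0.3878, 0.1935]
eef_rot: [-0.0, 0.996, 0.085, 0.0]
wrist_force: [0.0, -0.2, -0.8]
opening: 0.997
grasp_force: 0.0
[533. 273.] xy [ 326.3 -661.3] size [ 21.  121.1] yaw 5.4 z 0.0656 edge [45. 58. 36.]
[484. 146.] xy [ 441.6 -566.8] size [36.3 85.3] yaw -0.6 z 0.0655  [ 99. 111. 113.]
[276.  95.] xy [ 454.  -372.9] size [56.3 89.3] yaw 9.5 z 0.0656  [181. 135. 100.]
[ 51. 314.] xy [179.8 656.9] size [220.2 300.6] yaw 81.5 z 0.0638 edge [157. 164. 166.]
[147. 267.] xy [317.4 373. ] size [71.2 73.1] yaw -16.3 z 0.0708  [192. 188. 187.]
[396. 224.] xy [ 452.4 -368.1] size [57.7 90.6] yaw 9.5 z 0.0654  [153. 112.  84.]
tcp [ 0.3659 -0.3873  0.1927] yaw 9.8 shift cm [ 26.13 -72.33  -0.62] turn [-0.1  0.   9.8]
```

Case1 sits within 1 mm of the pallet centre in both views. Next is case0.

```bash
python3 -m handwheel '[[[1,2,-5,0,0,0,3],[1,4,-11,0,0,0,6],[1,6,-17,0,0,0,10],[1,8,-23,0,0,0,11],[1,10,-29,0,0,0,11],[1,12,-35,0,0,0,11],[1,14,-41,0,0,0,11],[1,16,-47,0,0,0,11],[1,18,-50,0,0,0,11],[1,18,-50,0,0,0,11]]]' | head -2; python3 -c "
from h import *
go(.49,.384,.19,-1)"
```

```text
time_s: 24.42
eef_pos: [0.4577, 0.1387, 0.1927]
tcp [0.4577 0.1387 0.1927] yaw -0.9 shift cm [  2.85 -24.58   0.27] turn [-0.   0.1  0.1]
```

```bash
python3 -m handwheel '[[[1,1,-5,0,0,0,0],[1,2,-10,0,0,0,0],[1,2.5,-15,0,0,0,0],[1,2.8,-20,0,0,0,0],[1,2.8,-24,0,0,0,0],[1,2.8,-24.6,0,0,0,0],[1,2.8,-24.6,0,0,0,0]]]' | head -2; python3 - <<'E'
from h import *
c=cam('wrist'); tops(c,.033,.05,.04); 
go(.575,.384,.06,-1)
E
```

```text
time_s: 25.3
eef_pos: [0.4907, 0.3801, 0.1927]
[285. 311.] xy [345.7 372.7] size [27.5 67.3] yaw -87.6 z 0.0414  [ 90. 106.  94.]
[401. 258.] xy [409.8 245.1] size [43.1 50.3] yaw 70.2 z 0.0369  [ 68. 107.  61.]
[ 24. 212.] xy [474.5 643.6] size [15.5 35.5] yaw -2.6 z 0.042  [67. 74. 76.]
[110. 155.] xy [531.8 544.2] size [23.8 57.2] yaw 12.4 z 0.0415  [74. 82. 84.]
[270. 101.] xy [577.6 383.2] size [55.9 90.1] yaw -2.7 z 0.0406  [148. 112.  84.]
tcp [0.4909 0.3796 0.1929] yaw -1.2 shift cm [ 8.41 -0.64 13.28] turn [ 0.1  0.1 -0.2]
```

```bash
python3 -m handwheel '[[[1,4,-0.3,3,0,0,1.3],[1,8.7,-0.5,8,0,0,1.3],[1,8.7,-0.5,12,0,0,1.3],[1,8.7,-0.5,12.5,0,0,1.3],[1,8.7,-0.5,12.5,0,0,1.3],[1,8.7,-0.5,12.5,0,0,1.3]]]' | head -2; python3 -c "
from h import *
go(.5776,.3832,.008,-2.4)"
```

```text
time_s: 26.1
eef_pos: [0.5794, 0.3846, 0.0718]
tcp [0.5794 0.3846 0.0718] yaw -2.5 shift cm [-0.2   0.16  6.38] turn [-0.1 -0.2 -0.1]
```

```bash
python3 -m handwheel '[[[1,-0.2,0.1,2,0,0,0],[1,-0.2,0.1,4,0,0,0],[1,-0.2,0.1,6,0,0,0],[1,-0.2,0.1,6.4,0,0,0],[1,-0.2,0.1,6.4,0,0,0],[-1,-0.2,0.1,6.4,0,0,0],[-1,-0.2,0.1,6.4,0,0,0],[-1,-0.2,0.1,6.4,0,0,0],[-1,-0.2,0.1,6.4,0,0,0],[-1,-0.2,0.1,6.4,0,0,0]]]'; python3 -m handwheel '[[[-1,0,0,-2,0,0,0],[-1,0,0,-6,0,0,0],[-1,0,0,-11,0,0,0],[-1,-3,3,-16,0,0,0],[-1,-6,7,-18,0,0,0],[-1,-9,11,-18,0,0,0],[-1,-12,15,-18,0,0,0],[-1,-14,19,-18,0,0,0],[-1,-15,22,-18,0,0,0],[-1,-15,22,-18,0,0,0]]]';  python3 -c "
from h import *
go(.365,-.387,.19,9.75)"
```

```text
time_s: 27.35
eef_pos: [0.577, 0.3834, 0.0059]
eef_rot: [-0.0, 1.0, -0.022, 0.001]
wrist_force: [0.0, 0.7, 5.4]
opening: 0.643
grasp_force: 65.0
time_s: 28.6
eef_pos: [0.4157, 0.1685, 0.1852]
eef_rot: [0.0, 1.0, -0.023, 0.0]
wrist_force: [0.5, 0.5, -2.2]
opening: 0.642
grasp_force: 64.6
tcp [0.4157 0.1685 0.1852] yaw -2.6 shift cm [-2.5  55.72 -0.47] turn [  0.   -0.  -12.4]
```

```bash
python3 -m handwheel '[[[-1,0,5,0,0,0,-3],[-1,-0.5,10,0,0,0,-6],[-1,-1,15,0,0,0,-9],[-1,-1,21,0,0,0,-12.4],[-1,-1.5,27,0,0,0,-12.4],[-1,-1.5,33,0,0,0,-12.4],[-1,-2,39,0,0,0,-12.4],[-1,-2,45,0,0,0,-12.4],[-1,-2.5,47,0,0,0,-12.4],[-1,-2.5,47,0,0,0,-12.4]]]' | head -2;  python3 -c "
from h import *
go(.365,-.387,.19,9.6)"
```

```text
time_s: 29.85
eef_pos: [0.3709, -0.2991, 0.1846]
tcp [ 0.3709 -0.2991  0.1846] yaw 9.8 shift cm [-2.08  8.56 -0.55] turn [-0.   0.   0.2]
```

```bash
python3 -m handwheel '[[[-1,-1,4,0,0,0,0],[-1,-2,8,0,0,0,0],[-1,-2.1,8.6,0,0,0,0],[-1,-2.1,8.6,0,0,0,0],[-1,-2.1,8.6,0,0,0,0]]]' | head -2;  python3 - <<'E'
from h import *
c=cam('wrist'); tops(c,.055,.075,.065)
zt=tool()[2,3]+.0345; print('held'); tops(c,zt-.008,zt+.008,zt); print(tool()[:3,3])
go(.4538,-.3728,.0715,9.6)
E
```

```text
time_s: 30.48
eef_pos: [0.3655, -0.3851, 0.1845]
[543. 375.] xy [ 219.8 -709.9] size [17.1 46.4] yaw 89.7 z 0.0637 edge [60. 62. 60.]
[541. 282.] xy [ 326.2 -661.1] size [ 21.6 122.8] yaw 5.4 z 0.0646 edge [54. 69. 43.]
[495. 150.] xy [ 441.1 -567.4] size [37.9 85.7] yaw 0.8 z 0.0653  [118. 132. 135.]
[280.  95.] xy [ 454.  -372.8] size [56.2 90.2] yaw 9.5 z 0.0657  [211. 154. 113.]
held
[277. 276.] xy [ 374.1 -383.5] size [79.  81.9] yaw -80.1 z 0.2194  [140. 109.  89.]
[ 0.36549135 -0.38534432  0.18456203]
tcp [ 0.3655 -0.3853  0.1846] yaw 10.0 shift cm [ 8.91  0.3  11.31] turn [-0.  -0.   0.4]
```

```bash
python3 -m handwheel '[[[-1,3,0.1,1,0,0,0],[-1,6,0.2,2,0,0,0],[-1,8.9,0.3,4,0,0,0],[-1,8.9,0.3,7,0,0,0.3],[-1,8.9,0.3,8,0,0,0.3],[-1,8.9,0.3,8,0,0,0.3]]]' | head -2; python3 -c "
from h import *
go(.4538,-.3728,.0715,9.6)"
```

```text
time_s: 31.28
eef_pos: [0.4528, -0.3739, 0.1043]
tcp [ 0.4528 -0.3739  0.1043] yaw 9.6 shift cm [ 0.11 -0.08  3.28] turn [-0.1  0.   0. ]
```

```bash
python3 -m handwheel '[[[-1,0.1,-0.1,1.5,0,0,0],[-1,0.1,-0.1,2.6,0,0,0],[-1,0.1,-0.1,3.1,0,0,0],[-1,0.1,-0.1,3.3,0,0,0],[-1,0.1,-0.1,3.3,0,0,0]]]'; python3 -m handwheel '[[[1,0,0,0,0,0,0],[1,0,0,0,0,0,0],[1,0,0,0,0,0,0],[1,0,0,0,0,0,0],[1,0,0,-4,0,0,0],[1,0,0,-9,0,0,0],[1,-4,0,-12,0,0,0],[1,-9,0,-12,0,0,0],[1,-9,0,-12,0,0,0],[1,-9,0,-12,0,0,0]]]'; python3 - <<'E'
from h import *
c=cam('wrist'); tops(c,.095,.115,.105)
c=cam('top'); tops(c,.095,.115,.105,150)
go(.31,.26,.2,-19.7)
E
```

```text
time_s: 31.9
eef_pos: [0.4541, -0.3736, 0.0717]
eef_rot: [0.0, 0.997, 0.084, 0.0]
wrist_force: [0.3, 0.5, -1.0]
opening: 0.642
grasp_force: 64.9
time_s: 33.15
eef_pos: [0.3655, -0.3886, 0.1918]
eef_rot: [0.0, 0.997, 0.083, 0.0]
wrist_force: [0.4, -0.1, 0.3]
opening: 0.998
grasp_force: 0.0
[518. 154.] xy [ 438.4 -566.1] size [36.3 83.8] yaw 5.8 z 0.105 edge [100. 111. 114.]
[276.  88.] xy [ 454.6 -373.6] size [56.2 90.9] yaw 10.0 z 0.1056  [178. 133.  98.]
[536. 342.] xy [ 120.4 -735.1] size [116.1 119. ] yaw -29.0 z 0.0985 edge [165. 177. 187.]
[401. 223.] xy [ 453.3 -368.7] size [57.6 89.7] yaw 10.1 z 0.1054  [152. 111.  83.]
tcp [ 0.3661 -0.3883  0.1915] yaw 9.6 shift cm [  5.31 -64.85  -0.83] turn [-0.  -0.  29.3]
```

Case0 is on within 1.5 mm. Next is green.

```bash
python3 -m handwheel '[[[1,1.5,-4,0,0,0,4],[1,3,-10,0,0,0,8],[1,4.5,-16,0,0,0,12],[1,6.3,-22,0,0,0,16],[1,8,-28,0,0,0,20],[1,9.5,-34,0,0,0,25],[1,11,-40,0,0,0,29],[1,11,-45,0,0,0,29],[1,11,-46,0,0,0,29],[1,11,-46,0,0,0,29]]]' | head -2; python3 -c "
from h import *
go(.33,.273,.19,-19.7)"
```

```text
time_s: 34.5
eef_pos: [0.3973, 0.084, 0.1916]
tcp [0.3973 0.084  0.1916] yaw -19.2 shift cm [-12.59 -15.62   0.15] turn [ 0.  -0.   0.5]
```

```bash
python3 -m handwheel '[[[1,-4,-5,0,0,0,0.5],[1,-8,-10,0,0,0,0.5],[1,-12.5,-15.6,0,0,0,0.5],[1,-12.5,-15.6,0,0,0,0.5],[1,-12.5,-15.6,0,0,0,0.5],[1,-12.5,-15.6,0,0,0,0.5]]]' | head -2; python3 - <<'E'
from h import *
c=cam('wrist'); tops(c,.028,.045,.036)
go(.3928,.2501,.065,-19.7)
E
```

```text
time_s: 35.25
eef_pos: [0.3322, 0.2706, 0.1915]
[532. 325.] xy [75.3 41.6] size [24.3 52. ] yaw 10.0 z 0.0369  [42. 39. 33.]
[276. 128.] xy [391.7 248.2] size [49.7 75. ] yaw -20.0 z 0.0367  [ 87. 124.  83.]
tcp [0.3322 0.2706 0.1916] yaw -20.1 shift cm [ 6.39 -0.16 12.66] turn [ 0.  -0.  -0.4]
```

```bash
python3 -m handwheel '[[[1,3,0,3,0,0,0],[1,6.4,0,7,0,0,0],[1,6.4,0,11,0,0,0],[1,6.4,0,13,0,0,0],[1,6.4,0,13,0,0,0],[1,6.4,0,13,0,0,0]]]' | head -2; python3 -c "
from h import *
go(.392,.2485,.008,-20)"
```

```text
time_s: 36.05
eef_pos: [0.3925, 0.2498, 0.0626]
tcp [0.3925 0.2498 0.0626] yaw -20.0 shift cm [-0.01  0.14  5.46] turn [-0.  -0.1  0. ]
```

```bash
python3 -m handwheel '[[[1,0,0.1,2,0,0,0],[1,0,0.1,4,0,0,0],[1,0,0.1,5.4,0,0,0],[1,0,0.1,5.4,0,0,0],[-1,0,0.1,5.4,0,0,0],[-1,0,0.1,5.4,0,0,0],[-1,0,0.1,5.4,0,0,0],[-1,0,0.1,5.4,0,0,0],[-1,0,0.1,5.4,0,0,0]]]'; python3 -m handwheel '[[[-1,0,0,-2,0,0,0],[-1,0,0,-6,0,0,0],[-1,0,0,-11,0,0,0],[-1,0,0,-16,0,0,0],[-1,0,0,-20,0,0,0],[-1,0,0,-21,0,0,0],[-1,0,0,-21,0,0,0]]]';  python3 -c "
from h import *
go(.37,-.387,.21,10)"
```

```text
time_s: 37.17
eef_pos: [0.3919, 0.2497, 0.0086]
eef_rot: [-0.0, 0.985, -0.173, 0.001]
wrist_force: [-0.8, 1.2, 7.2]
opening: 0.575
grasp_force: 62.8
time_s: 38.05
eef_pos: [0.3909, 0.2493, 0.2173]
eef_rot: [-0.0, 0.985, -0.173, 0.0]
wrist_force: [0.0, -0.5, -1.8]
opening: 0.573
grasp_force: 62.3
tcp [0.3909 0.2493 0.2173] yaw -19.9 shift cm [19.71 60.54  0.73] turn [ -0.   -0.  -29.9]
```

```bash
python3 -m handwheel '[[[-1,2,4,0,0,0,-3],[-1,4,9,0,0,0,-6],[-1,6,15,0,0,0,-9],[-1,8,21,0,0,0,-13],[-1,10,27,0,0,0,-17],[-1,12,33,0,0,0,-21],[-1,14,39,0,0,0,-25],[-1,16,45,0,0,0,-30],[-1,17,48,0,0,0,-30],[-1,17,48,0,0,0,-30]]]' | head -2;  python3 -c "
from h import *
go(.36,-.387,.215,10)"
```

```text
time_s: 39.3
eef_pos: [0.3859, -0.2612, 0.215]
tcp [ 0.3859 -0.2612  0.215 ] yaw 9.9 shift cm [-4.71 11.95 -0.03] turn [-0.2  0.1 -0.1]
```

```bash
python3 -m handwheel '[[[-1,-1.5,4,0,0,0,0],[-1,-3,8,0,0,0,0],[-1,-4.7,12,0,0,0,0],[-1,-4.7,12,0,0,0,0],[-1,-4.7,12,0,0,0,0],[-1,-4.7,12,0,0,0,0]]]' | head -2;  python3 - <<'E'
from h import *
c=cam('wrist'); tops(c,.095,.115,.105); cv2.imwrite('pics/w7.png',c['frame'])
go(.4543,-.3734,.1145,9.8)
E
```

```text
time_s: 40.05
eef_pos: [0.3624, -0.3844, 0.217]
[505. 148.] xy [ 440.7 -568.4] size [39.5 86.4] yaw 0.9 z 0.1049  [116. 129. 132.]
[283.  89.] xy [ 454.8 -373.6] size [56.2 90.4] yaw 10.0 z 0.1056  [202. 148. 109.]
tcp [ 0.3625 -0.3847  0.2173] yaw 10.2 shift cm [ 9.24  0.52 10.28] turn [-0.1  0.   0.4]
```

View pics/w7.png

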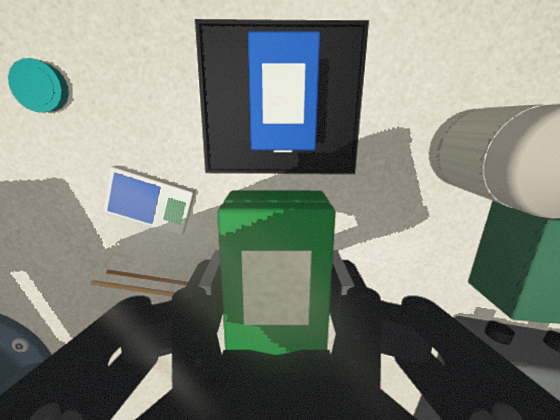

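The blue column is squared in the tray at (284,90), and the green case is held level at (277,280).

```bash
python3 -m handwheel '[[[-1,3,0.2,1,0,0,0],[-1,6,0.3,2,0,0,0],[-1,9.2,0.5,3,0,0,0],[-1,9.2,0.5,5,0,0,0.4],[-1,9.2,0.5,7,0,0,0.4],[-1,9.2,0.5,7,0,0,0.4]]]' | head -2; python3 -c "
from h import *
go(.4543,-.3734,.114,9.8)"
```

```text
time_s: 40.85
eef_pos: [0.453, -0.373, 0.1459]
tcp [ 0.453  -0.373   0.1459] yaw 9.8 shift cm [0.13 0.07 3.19] turn [-0.2  0.1 -0. ]
```

```bash
python3 -m handwheel '[[[-1,0.1,0,1.5,0,0,0],[-1,0.1,0,2.6,0,0,0],[-1,0.1,0,3.1,0,0,0],[-1,0.1,0,3.2,0,0,0],[-1,0.1,0,3.2,0,0,0]]]'; python3 -m handwheel '[[[1,0,0,0,0,0,0],[1,0,0,0,0,0,0],[1,0,0,0,0,0,0],[1,0,0,0,0,0,0],[1,0,0,-4,0,0,0],[1,0,0,-9,0,0,0],[1,-4,0,-11,0,0,0],[1,-9,0,-11,0,0,0],[1,-9,0,-11,0,0,0],[1,-9,0,-11,0,0,0]]]'; python3 - <<'E'
from h import *
c=cam('wrist'); tops(c,.132,.15,.141)
c=cam('top'); tops(c,.132,.15,.141,150); tops(c,.012,.03,.02,150)
c=cam('scene'); cv2.imwrite('pics/s8.png',c['frame'])
E
```

```text
time_s: 41.48
eef_pos: [0.4546, -0.3751, 0.1159]
eef_rot: [0.0, 0.996, 0.084, 0.0]
wrist_force: [0.3, -1.1, -0.1]
opening: 0.572
grasp_force: 62.7
time_s: 42.72
eef_pos: [0.366, -0.3901, 0.2258]
eef_rot: [0.0, 0.996, 0.084, 0.0]
wrist_force: [0.7, -0.0, -0.3]
opening: 0.996
grasp_force: 0.0
[529. 165.] xy [ 433.3 -575. ] size [47.1 84.3] yaw 24.8 z 0.1407 edge [143. 158. 164.]
[276.  90.] xy [ 455.  -375.3] size [50.2 76.4] yaw 9.2 z 0.1416  [110. 159. 101.]
[405. 222.] xy [ 453.5 -370.4] size [51.4 75.2] yaw 9.2 z 0.141  [ 96. 137.  88.]
[349. 271.] xy [ 310.3 -229.8] size [58.7 98.4] yaw 81.2 z 0.0168  [147. 119.  93.]
[307. 235.] xy [ 423.1 -104.3] size [43.5 49.8] yaw -89.6 z 0.0163  [135. 139.  45.]
[231. 223.] xy [453.3 133. ] size [48.6 48.9] yaw 68.6 z 0.0162  [140. 144.  53.]
```

View pics/s8.png

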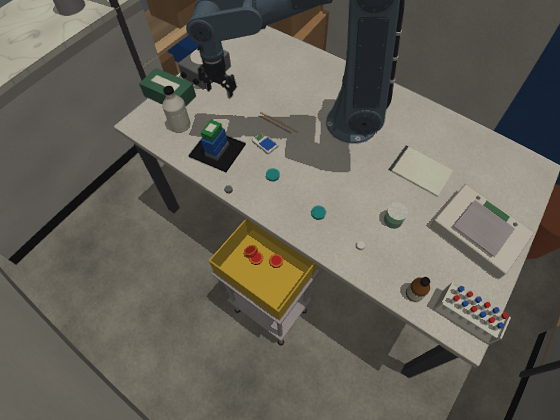

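The column stands at (213,140) with green on top, centred within about 3 mm of the pallet. The three dishes are in the tub around (262,256), and the bystanders are untouched.

```bash
python3 -c "
from bench import ctrl
print(ctrl.hand_in())"
```

```text
the job is handed in; nothing more can be done
None
```

The job is handed in at about 43 s of the 208 s, with no verdict returned: the last pictures show all three red dishes in the tub, both blue cases and the green case in one column centred within about 3 mm of the pallet, and the bystanders in place.

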